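Free the seized pivot pin and hang the bending lever on its leaning peg

ROBOT

A 6-joint arm with a two-finger parallel gripper is mounted at the origin on the work surface. World frame = base frame: x ahead of the robot, y to its left, z up, the work surface at z = 0. Lengths are in mm, angles in rad, forces in N, time in s.
With the tool pointing down it reaches from about 300 to 775 mm from the base axis. Payload 14.6 kg.
Tool frame: the origin (TCP) lies on the centre line of the jaws, within the pads' length; the fingertips stand manip.tcp_to_tips ahead of it and the grasp point (between the pads) lies 5 mm behind it (manip.tcp_to_tips is the distance from the TCP to the fingertips, in mm); z points along the fingers, y is the direction in which the jaws open and shut (so a half turn about z gives the same grasp; the last joint's range is limited). The gripper opens to 94 mm and grips with 3 to 60 N. Pads are 16 mm wide; open, the fingers measure 119 mm over their backs; the gripper's body (75 mm by 177 mm) begins 78 mm behind the grasp point.
Start: joints at [-1.264, 0.3, 1.521, -0, 1.321, -0.067], TCP at [200.828, -512.013, 219.446] pointing down, gripper open.
Joint ranges: [-3.03, 3.03], [-0.79, 2.21], [0.23, 2.52], [-1.04, 4.18], [0, 3.07], [-2.55, 2.55]. Speed limits (rad/s): [2.22, 2.22, 2.57, 3.14, 3.14, 3.14].

INTERFACE

Orientations are given as [roll, pitch, yaw] about the fixed x, y, z axes, in that order (R = Rz(yaw) Ry(pitch) Rx(roll)).
In Python, from cell import manip, optics, workorder gives the robot as it stands. The module is installed in compiled form; this text tells all that it offers.
- The arm moves only by the tool jog_arm, never from a script. Its argument "deltas" is text: rows parted by semicolons, each of 5 numbers parted by spaces: the shift along the tool's x, y, z in mm, then the turn about the tool's z in rad, then the finger opening in mm, from 0 to 94. In form: tx ty tz twist grip; .... A call has exactly 10 rows; each row is the pose to reach, as a shift and turn from the pose commanded when the call began, along the tool's axes at that moment; what a row does not reach only later rows make up. A row lasts 1/8 s, in which the tool goes at most 62.5 mm and 10.7 degrees, less where a joint would pass 70% of its speed; a pose out of reach is approached as far as the arm can. A call with a gripper value outside its range is refused whole. The fingers move at their own pace and stop on an object; "squeeze" is the grip in N (left out, the last holds). Time passes only in rows, so rows that repeat a pose let the fingers close, or fill a call up. It gives the time, the measured TCP pose, the force and the opening at its end, in the units of the state.
- manip.read_state(): the state, without advancing time (a new reading comes with each control period).
- optics.camera(name): name is "scene" or "top"; returns (picture, depth): 480x640x3 uint8, red, green, blue; 480x640 float32, mm along the optical axis (not along the pixel's ray), 0 where there is no reading.
- optics.get_calibration(name): a dict with "intrinsics" (3x3 intrinsics, pixels), "dist_coeffs" ([k1, k2, p1, p2, k3] as OpenCV has them; the pictures are not rectified), "R" (3x3) and "t" (3): a world point X has camera coordinates R X + t. Camera axes: x right, y down, z forward; pixel columns grow to the right and rows downward; lengths in mm; the calibration is good to about 2 mm. A picture is of the moment at which its call begins. get_calibration takes no time and is no camera call.
- workorder.sign_off(): hands the job in, once; it reports no verdict.
The state is a dict: "clock": time; "joints": joint angles; "qd": joint speeds; "effort": joint torques, N m; "eef_pos": TCP position; "eef_rot": TCP orientation; "wrist_force": force on the tool from outside, world axes, zero at the start; "moment": the same for the moment, N m; "finger_gap": finger opening in mm.
Only numpy, scipy, OpenCV 4.12 (cv2) and the standard library are available. Lean on these libraries where they do the work, as an engineer would, in place of code of your own. Each camera call takes 0.05 s, during which the arm holds its last target.

TASK

Take the bending jig apart for the day: its T-handled pivot pin is stiff in the bore, so while pulling up twist it back and forth, about 30 degrees anticlockwise (seen from above) and then about 30 degrees clockwise of where it stood, until it comes free, and put it in the empty clear tray. Then lift the lever off the jig and hang it by its eye on the slim leaning peg of the sloping wooden stand, pushed right down so that it lies flat on the peg's collar and the stand's rail, and let go. Leave the tray, the steel block, the jar and the hammer where they are.

Things in the scene. Friction and masses are not known exactly. Their poses are not given: they have to be found in the camera images.
- jig: Fixed steel bending jig. Origin on the bench below the vertical bore, x along the jig, z up. Dark base 215 x 90 x 20 mm (x -152 to +62). Two steel lands, tops at z = 55 mm: bore land 60 x 70 mm (x -30 to +30), rear land 24 x 60 mm (x -119 to -95). Between them a gap 65 mm long, 35 mm deep under the lever, leaves room for fingers around the lever.
- jig_bore (a point): Mouth of the jig's 12 mm bore, at the top of the bore land (z = 55 mm). The bore is 35 mm deep. Spring jaws hidden in it squeeze the pin all the way: it takes 12 to 22 N to draw it and a firm grip to hold it; over the first 27 mm of travel the pull stays that stiff, then it comes freely.
- pin: Loose steel pivot pin, 80 g, 75 mm tall, standing through the lever's eye in the bore, foot on the bore's floor. Origin at the foot's centre, z up. Shank 10 mm diameter; on top a square T-bar 50 mm long (along x), 10 mm wide and high, z = 65 to 75 mm. At the start the bar's underside is 18 mm above the lever and the bar within 6 degrees of the jig's x axis.
- pin_mid (a point): Point on the pin's axis 35 mm above its foot.
- pin_bar_end (a point): Point on the +x end of the T-bar, 24 mm from the pin's axis, 70 mm above the foot.
- lever: Loose aluminium bending lever, 112 to 208 g, 12 mm thick, 145 mm long. Origin at the eye's centre on the underside, z up through the eye, handle along -x. Round eye 40 mm outside diameter with an 18 mm hole; handle bar 16 mm wide, 12 mm thick, reaching to x = -125 mm, its last 14 mm black. At the start it lies flat on the jig's two lands with the pin through its eye.
- lever_eye (a point): Centre of the lever's eye, at half its thickness.
- lever_grip (a point): Place to grip the lever, 62 mm from the eye's centre along the handle, at half its thickness; close to its centre of mass (about 45 mm from the eye).
- stand: Fixed wooden stand. Origin on the bench under its middle, x up the slope, z up. Board 230 mm wide, 232 mm long, 15 mm thick, rising at 35 degrees towards +x; its surface is 100 mm above the bench at the origin, 135 mm at x = 50 mm where the two pegs stand, 110 mm apart. A rail 14 mm wide and 15 mm high off the board runs along y, 115 mm down the slope from the pegs.
- slim_peg: Fixed steel peg, 10 mm diameter, at right angles to the stand's board, so it leans 35 degrees from vertical towards its own -x. Origin where its axis meets the board; axes parallel to the stand's. Wooden collar 32 mm diameter, 15 mm high at its foot; the peg ends 60 mm from the board, 45 mm beyond the collar.
- slim_peg_seat (a point): Point on the slim peg's axis 21 mm from the board: where the centre of the lever's eye lies when the lever is fully down on the collar.
- slim_peg_tip (a point): The slim peg's free end, on its axis.
- stout_peg: Fixed steel peg like the slim one, standing beside it (which is left and which right varies), but 25 mm in diameter: too thick for the eye.
- tray: Heavy loose tray of clear plastic, empty, 150 x 120 mm (x, y) and 45 mm tall, walls 4 mm, floor about 4 mm. Origin under its centre.
- bench_block: Bystander: round dark steel bench block, 90 mm diameter, 55 mm tall. Origin under its centre.
- jar: Bystander: white lidded jar, 52 mm diameter, 50 mm tall. Origin under its centre.
- hammer: Bystander: hammer, 220 mm long, lying along its x, handle to -x.
Things that resemble listed ones, but are neither listed nor needed, are in the scene too. What is meant by the lever is not green, pink or yellow, and is the larger of those in its own colour.

How it is judged (in metres and radians):
On the way, in this order (a step that is already met when the one before it is completed fails the run):
1. the pin, still in its bore, is turned anticlockwise at least 18 degrees past the jig's x axis (y of pin_bar_end in the frame of jig above 0.0074 m and z of pin in the frame of jig below 0.05 m and horizontal distance between pin and jig below 0.006 m), for 0.05 s.
2. the pin, drawn up a little but still in its bore, is turned clockwise at least 18 degrees past the jig's x axis (y of pin_bar_end in the frame of jig below -0.0074 m and z of pin in the frame of jig between 0.0215 and 0.05 m and horizontal distance between pin and jig below 0.006 m), for 0.05 s.
3. the pin is drawn clear of bore and lever (z of pin in the frame of jig above 0.067 m), for 0.05 s.
4. the pin is in the tray and let go (x of pin_mid in the frame of tray between -0.075 and 0.075 m and y of pin_mid in the frame of tray between -0.06 and 0.06 m and height (world z) of pin_mid below 0.06 m and contact force between pin and the fingers below 0.1 N), for 0.2 s.
5. the lever's eye is threaded over the slim peg and down on its collar (distance between lever_eye and slim_peg_seat below 0.01 m and angle between lever's own z axis and vertical between 0.47 and 0.75 rad), for 0.05 s.
At the end, for the whole second after the job is handed in: The lever hangs at rest by its eye on the slim peg, eye centre within 10 mm of the seat point and the lever's z axis leaning 27 to 43 degrees (flat on collar and rail is 35); the pin lies or leans at rest in the tray, its mid point within the tray's outline and less than 60 mm above the bench (all of step 5 and linear speed of lever below 0.02 m/s and linear speed of pin below 0.03 m/s and x of pin_mid in the frame of tray between -0.075 and 0.075 m and y of pin_mid in the frame of tray between -0.06 and 0.06 m and height (world z) of pin_mid below 0.06 m); the robot touches nothing.
It fails at once if the lever falls to the bench (height (world z) of lever_eye below 0.03 m).
It fails at once if the tray is pushed more than 30 mm (distance of tray from where it was at the start of the episode above 0.03 m).
It fails at once if a bystander (block, jar or hammer) is moved more than 20 mm (distance of any of bench_block, jar, hammer from where it was at the start of the episode above 0.02 m).
It also fails if it takes over 64 s, if anything falls off the work surface, if the arm or the gripper's body presses on something with over 40 N, if the wrist force passes 120 N, or if a joint passes its speed limit or range.

## Working session

There is one attempt and no reset: what is moved stays moved. The work goes in short steps, Python scripts to look and compute and a tool call to move; the robot and the scene stay as the last step left them, time stands still between calls to the robot, and variables do not carry over. Pictures are saved under pics/ and viewed, and the job is handed in when it is done.

Besides the shell and the picture viewer there is one more tool, called after "Call:" as a command line: name --argument value ..., lists and objects as JSON in quotes. jog_arm: Moves the arm, as the interface text tells. Its arguments: {"type":"object","properties":{"deltas":{"type":"string"},"squeeze":{"type":"number"}},"required":["deltas"]}

```bash
mkdir -p pics
python3 - <<'E'
from cell import manip, optics, workorder
import cv2, numpy as np
print(manip.read_state(), manip.tcp_to_tips)
for n in("scene","top"):
    im,d=optics.camera(n); cv2.imwrite(f"pics/{n}0.png",im[:,:,::-1]); np.save(f"{n}0.npy",d); np.save(f"{n}0im.npy",im)
    c=optics.get_calibration(n); print(n,c)
print(manip.read_state()['clock'])
E
```

```text
{'clock': 0.0, 'joints': array([-1.26360893e+00,  3.00493299e-01,  1.52157189e+00, -4.70361979e-06,
        1.32070536e+00, -6.65969066e-02]), 'qd': array([ 2.50568666e-03, -1.17441714e-03, -8.36322934e-04,  1.63847013e-03,
        6.66725321e-04, -1.93381424e-05]), 'effort': array([ 6.81593501e-04, -5.31808984e+01, -3.52738309e+01,  7.09606684e-02,
        2.44831044e-02, -7.99577151e-05]), 'eef_pos': array([ 200.75116547, -511.79079393,  218.87803603]), 'eef_rot': array([-3.14041707e+00, -7.38403663e-05,  3.73785423e-01]), 'wrist_force': array([ 0.34864439, -0.12901234,  0.71174468]), 'moment': array([-0.00315548,  0.04181701, -0.05774866]), 'finger_gap': 93.92632168940874} 14.0
scene {'intrinsics': array([[449.08646389,   0.        , 326.86040044],
       [  0.        , 449.08646389, 243.48561953],
       [  0.        ,   0.        ,   1.        ]]), 'dist_coeffs': array([0.0351926, 0.       , 0.       , 0.       , 0.       ]), 'R': array([[ 0.03716398,  0.99928742,  0.00659521],
       [ 0.72579346, -0.02245486, -0.6875461 ],
       [-0.68690807,  0.03033871, -0.72611078]]), 't': array([ -32.56684038, -292.44047821, 1384.79393346])}
top {'intrinsics': array([[457.4505957 ,   0.        , 310.71003411],
       [  0.        , 457.4505957 , 231.15390569],
       [  0.        ,   0.        ,   1.        ]]), 'dist_coeffs': array([-0.05713689,  0.        ,  0.        ,  0.        ,  0.        ]), 'R': array([[ 0.02895524, -0.99949932,  0.0127553 ],
       [-0.98085529, -0.0308689 , -0.19227585],
       [ 0.19257332, -0.00694371, -0.98125802]]), 't': array([ -30.58313361,  552.50600055, 1206.99095761])}
0.1
```

View pics/scene0.png

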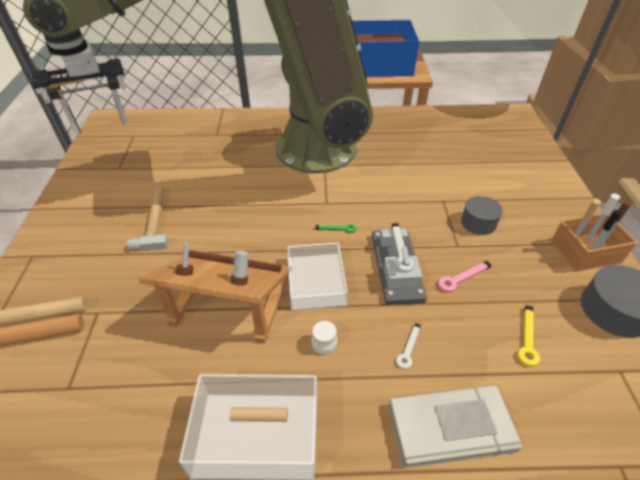

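View pics/top0.png

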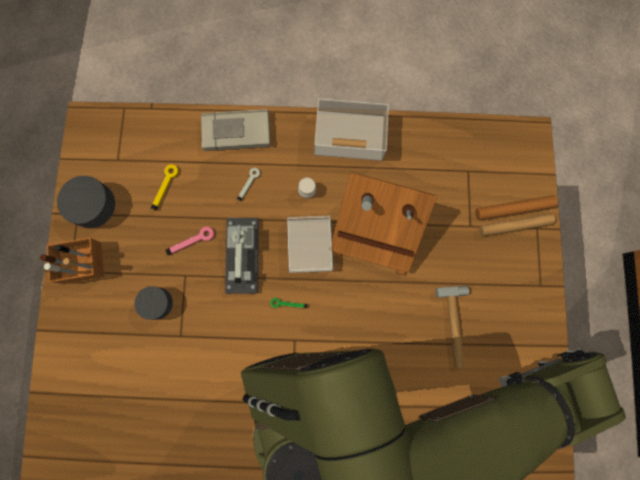

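Run:
```python
import cv2
a=cv2.imread("pics/top0.png");b=cv2.imread("pics/scene0.png")
def crop(im,x,y,w,h,s,n):
    cv2.imwrite(n,cv2.resize(im[y:y+h,x:x+w],None,fx=s,fy=s,interpolation=cv2.INTER_CUBIC))
crop(a,200,200,100,110,5,"pics/c1.png")
crop(b,360,210,80,100,6,"pics/c2.png")
crop(a,320,165,130,115,5,"pics/c3.png")
crop(b,130,230,170,110,4,"pics/c4.png")
```

```text
(no output)
```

View pics/c1.png

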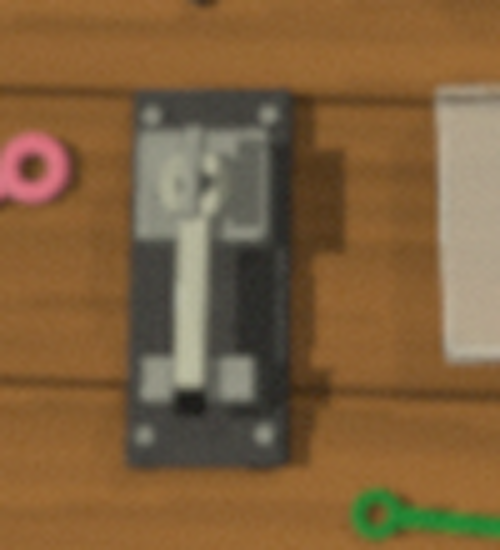

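View pics/c2.png

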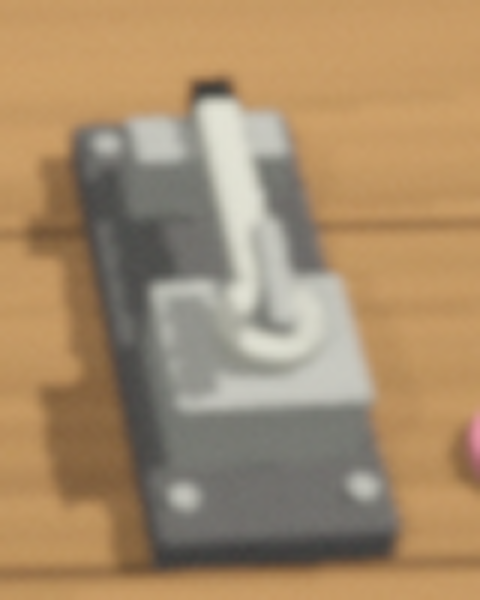

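View pics/c3.png

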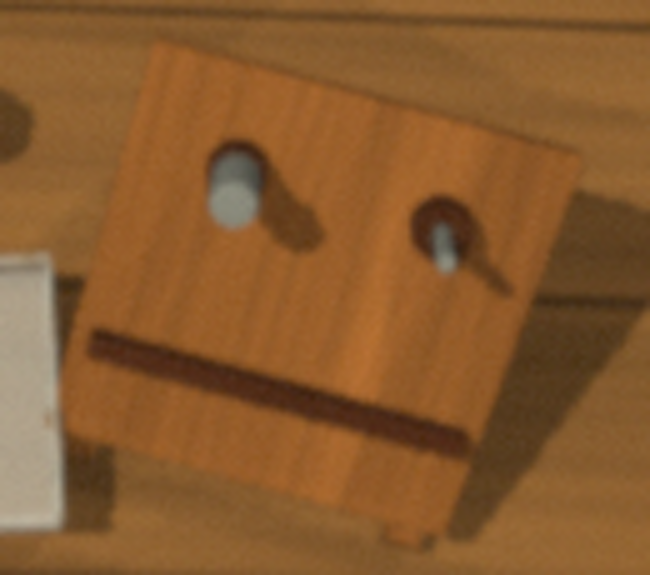

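View pics/c4.png

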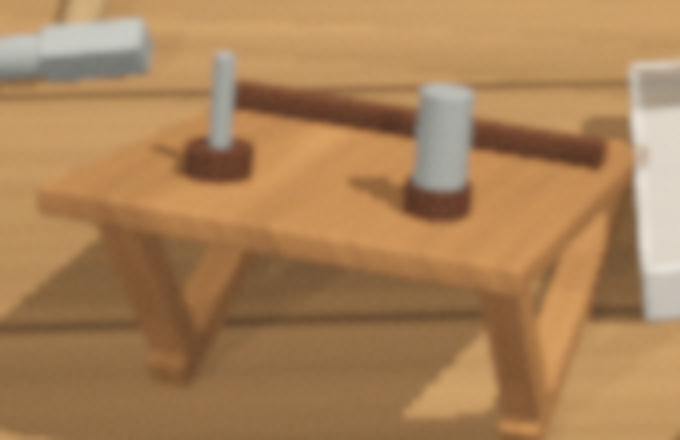

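```bash
cat > h.py <<'E'
import cv2, numpy as np
from cell import manip, optics
C={n:optics.get_calibration(n) for n in("top","scene")}
def ray(n,px):
    c=C[n]; u=cv2.undistortPoints(np.array(px,float).reshape(-1,1,2),c["intrinsics"],c["dist_coeffs"]).reshape(-1,2)
    d=np.c_[u,np.ones(len(u))]@c["R"]; o=-c["R"].T@c["t"]; return o,d
def plane(n,px,z):
    o,d=ray(n,px); return o+d*((z-o[2])/d[:,2])[:,None]
def tri(pt,ps):
    o1,d1=ray("top",pt); o2,d2=ray("scene",ps); out=[]
    for a,b in zip(d1,d2):
        a=a/np.linalg.norm(a); b=b/np.linalg.norm(b)
        s=np.linalg.lstsq(np.c_[a,-b],o2-o1,rcond=None)[0]
        p,q=o1+s[0]*a,o2+s[1]*b; out.append(np.r_[(p+q)/2,np.linalg.norm(p-q)])
    return np.array(out)
def proj(n,X):
    c=C[n]; return cv2.projectPoints(np.array(X,float).reshape(-1,1,3),cv2.Rodrigues(c["R"])[0],c["t"],c["intrinsics"],c["dist_coeffs"])[0].reshape(-1,2)
def world(n,d):
    c=C[n]; vv,uu=np.mgrid[0:480,0:640]
    u=cv2.undistortPoints(np.stack([uu,vv],-1).reshape(-1,1,2).astype(float),c["intrinsics"],c["dist_coeffs"]).reshape(480,640,2)
    P=np.concatenate([u*d[...,None],d[...,None]],-1); return (P-c["t"])@c["R"]
E
python3 - <<'E'
from h import *
np.set_printoptions(precision=1,suppress=True)
def bolts(n,guess,rad=4):
    g=cv2.cvtColor(np.load(f"{n}0im.npy"),cv2.COLOR_RGB2GRAY).astype(float); out=[]
    for x,y in guess:
        x0,y0=int(round(x)),int(round(y)); w=g[y0-rad:y0+rad+1,x0-rad:x0+rad+1]; m=np.clip(w-(np.median(w)+w.max())/2,0,None)
        yy,xx=np.mgrid[-rad:rad+1,-rad:rad+1]; out.append([x0+(m*xx).sum()/m.sum(),y0+(m*yy).sum()/m.sum()])
    return np.array(out)
bt=bolts("top",[(230,223),(253.5,223),(229,287),(253,287)],3)
print(bt); P=plane("top",bt,22); print(P,P.mean(0))
c=P.mean(0); f=(P[0]+P[1]-P[2]-P[3])[:2]; yaw=np.arctan2(f[1],f[0]); print("yaw",yaw,np.linalg.norm(f)/2)
bs=bolts("scene",[(360+185/6,210+495/6),(360+363/6,210+487/6),(360+106/6,210+145/6)],3); print(bs,plane("scene",bs,22))
bore=c[:2]+45*np.array([np.cos(yaw),np.sin(yaw)]);print("bore",bore)
W=world("top",np.load("top0.npy")); 
# heights in jig region
R=W[215:295,222:262]
E
python3 - <<'E'
from h import *
np.set_printoptions(precision=0,suppress=True,linewidth=250)
W=world("top",np.load("top0.npy"));print(W[222:252:2,226:258,2])
W=world("scene",np.load("scene0.npy"));print(W[222:274:2,386:424,2])
E
```

```text
[[230.2 223.7]
 [252.8 223.2]
 [228.4 286.6]
 [252.3 286.4]]
[[573.7 214.7  22. ]
 [577.3 150.6  22. ]
 [396.2 208.6  22. ]
 [398.9 142.8  22. ]] [486.5 179.2  22. ]
yaw 0.03911582912657667 178.0450962305775
[[390.2 292.1]
 [420.2 290.5]
 [377.3 233.5]] [[574.3 149.   22. ]
 [572.  215.1  22. ]
 [394.2 141.7  22. ]]
bore [531.5 181. ]
[[ 23.  19.  27.  25.  23.  24.  17.  18.  19.  18.  17.  23.  17.  17.  19.  14.  23.  20.  19.  24.  19.  21.  19.  19.  17.  18.  29.  29.  28.  21.  17.  19.]
 [ 21.  19.  22.  22.  25.  21.  23.  17.  15.  21.  21.  24.  20.  19.  21.  27.  17.  18.  25.  16.  22.  18.  15.  18.  18.  21.  22.  25.  23.  17.  18.  19.]
 [ 22.  15.  20.  22.  25.  59.  51.  58.  56.  56.  53.  97. 100.  93.  97.  57.  56.  53.  55.  55.  53.  53.  58.  55.  54.  48.  54.  25.  21.  21.  20.  16.]
 [ 21.  55.  56.  49.  58.  55.  52.  53.  56.  55.  56.  93.  94.  95.  86.  57.  53.  55.  55.  57.  55.  52.  57.  55.  57.  59.  53.  41.  24.  18.  20.  19.]
 [ 21.  52.  57.  59.  52.  57.  57.  56.  54.  58.  97.  97.  93.  97.  64.  66.  55.  53.  55.  56.  61.  50.
[... 6001 characters left out ...]
 65.  68.  67.  68.  65.  68.  67.  67.  68.  67.  67.  68.  65.  54.  55.  56.  52.  54.  55.  55.  -1.   1.   0.   2.]
 [ 45.  54.  53.  54.  55.  53.  53.  52.  53.  53.  58.  61.  65.  64.  67.  68.  65.  66.  68.  68.  67.  68.  67.  67.  66.  63.  61.  58.  53.  56.  57.  55.  57.  55.  54.   1.   1.  -0.]
 [ 40.  51.  52.  55.  54.  57.  52.  54.  56.  54.  55.  55.  58.  61.  62.  62.  63.  63.  62.  65.  65.  66.  61.  62.  61.  55.  53.  54.  53.  53.  57.  56.  53.  56.  56.   4.   1.  -1.]
 [ 37.  50.  53.  55.  54.  57.  57.  54.  55.  56. 805.  55.  56.  56.  55.  51.  56.  57.  56.  59.  56.  56.  53.  55.  53.  56.  55.  54.  59.  57.  56.  55.  55.  56.  56.  56.   1.  -0.]]
```

```bash
cat > m.py <<'E'
from h import *
np.set_printoptions(precision=1,suppress=True,linewidth=150)
def rect(P):
    r=cv2.minAreaRect(P[:,:2].astype(np.float32)); 
    m=P[:,:2].mean(0); w,v=np.linalg.eigh(np.cov((P[:,:2]-m).T)); a=np.arctan(v[1,1]/v[0,1]); return r,m,a
def box(W,x,y,z):
    X=W.reshape(-1,3); k=(X[:,0]>x[0])&(X[:,0]<x[1])&(X[:,1]>y[0])&(X[:,1]<y[1])&(X[:,2]>z[0])&(X[:,2]<z[1]); return X[k]
E
python3 - <<'E'
from m import *
for n in("top","scene"):
    W=world(n,np.load(f"{n}0.npy")); print(n)
    P=box(W,(480,600),(130,240),(89,103)); print("bar",len(P),rect(P))
    P=box(W,(380,600),(130,240),(63,71)); print("lever",len(P),rect(P))
    Q=box(W,(440,490),(130,240),(63,71)); print(" handle",len(Q),rect(Q))
    Q=box(W,(380,430),(130,240),(63,71)); print(" tail",len(Q),rect(Q))
    P=box(W,(495,600),(130,240),(52,58)); print("land",len(P),rect(P))
    P=box(W,(350,630),(100,260),(17,23)); print("base",len(P),rect(P))
E
```

```text
top
bar 73 (((531.82763671875, 180.71580505371094), (10.5675687789917, 49.20362091064453), 89.24349975585938), array([531.2, 180.5]), np.float64(0.007403958001062468))
lever 306 (((477.1197814941406, 179.62071228027344), (141.97308349609375, 38.12773513793945), 4.131091594696045), array([478.2, 181.1]), np.float64(0.02545319261572257))
 handle 99 (((465.2579040527344, 181.01602172851562), (49.02607727050781, 14.302321434020996), 3.0089545249938965), array([465.4, 181.3]), np.float64(0.04786121490154692))
 tail 56 (((417.89971923828125, 179.65147399902344), (23.837833404541016, 16.43708038330078), 4.222514629364014), array([416.8, 179.3]), np.float64(-0.0549022173059027))
land 272 (((531.6707763671875, 181.2080078125), (60.456851959228516, 69.15552520751953), 3.4756321907043457), array([532.8, 178.4]), np.float64(1.565574828535559))
base 1014 (((485.92926025390625, 179.26284790039062), (213.2096710205078, 90.64990997314453), 2.4540011882781982), array([473.1, 175. ]), np.float64(0.0190184044095779))
scene
bar 95 (((530.61376953125, 178.56838989257812), (10.335564613342285, 51.05066299
[... 235 characters left out ...]
(0.016907724805471955))
 handle 105 (((464.6837158203125, 178.63290405273438), (48.77591323852539, 15.848913192749023), 2.060467481613159), array([462.7, 177.7]), np.float64(-0.030727735610698775))
 tail 59 (((416.4059753417969, 176.60186767578125), (17.236970901489258, 25.873624801635742), 89.32838439941406), array([416.8, 176.4]), np.float64(0.030623579107348666))
land 460 (((529.94580078125, 179.860107421875), (63.12251663208008, 72.46045684814453), 2.5867905616760254), array([536.8, 177.4]), np.float64(1.409000203665798))
base 1145 (((486.6195068359375, 176.46258544921875), (216.5413818359375, 91.83650970458984), 3.101550579071045), array([511.7, 169.1]), np.float64(0.13955543040738055))
```

Run:
```python
from m import *
for n in("top","scene"):
    im=np.load(f"{n}0im.npy"); W=world(n,np.load(f"{n}0.npy")); print(n)
    # board plane: orange mask w/ z>60
    cen=(np.array([600,-110]))
    X=W.reshape(-1,3); hsv=cv2.cvtColor(im,cv2.COLOR_RGB2HSV).reshape(-1,3)
    k=(X[:,2]>35)&(X[:,2]<260)&(abs(X[:,0]-600)<170)&(abs(X[:,1]+130)<170)&(hsv[:,1]>130)
    P=X[k]
    # robust plane
    rng=np.random.default_rng(0);best=0
    for _ in range(500):
        a=P[rng.choice(len(P),3,False)]; nn=np.cross(a[1]-a[0],a[2]-a[0]); L=np.linalg.norm(nn)
        if L<100: continue
        nn/=L; r=abs((P-a[0])@nn); c=(r<3).sum()
        if c>best: best=c; B=P[r<3]
    c=B.mean(0); u,s,v=np.linalg.svd(B-c,full_matrices=False); nn=v[2]*np.sign(v[2][2])
    print("plane n",nn,"tilt",np.degrees(np.arccos(nn[2])),"yaw",np.degrees(np.arctan2(-nn[1],-nn[0])),len(B))
    xs=np.array([-nn[0],-nn[1]]);xs/=np.hypot(*xs);ex=np.r_[xs*np.cos(np.radians(35)),np.sin(np.radians(35))];ez=nn;ey=np.cross(ez,ex)
    uv=np.c_[(B-c)@ex,(B-c)@ey]; r=cv2.minAreaRect(uv.astype(np.float32)); print("board rect",r, "center",c+ex*r[0][0]+ey*r[0][1])
    # along-slope 0 line where surface z=100
    D=(X-c)@nn
    near=(abs((X-c)@ex)<130)&(abs((X-c)@ey)<125)
    for lo,hi in((25,64),(52,64),(11,19)):
        Q=X[near&(D>lo)&(D<hi)]; 
        a=np.c_[(Q-c)@ex,(Q-c)@ey,(Q-c)@ez]
        Z=(c+ex*0)[2]
        print(lo,hi,len(Q))
        if hi==64:
            lab=a[:,1]
            for s in(-1,1):
                b=a[np.sign(lab-np.median([lab.min(),lab.max()]))==s]
                print("  grp",s,len(b),b.min(0),b.max(0),b.mean(0))
                print("   world board-foot",c+ex*b[:,0].mean()+ey*b[:,1].mean())
        else:
            b=a[a[:,0]<-20]; print(" rail",b.mean(0),"pegs collars",a[a[:,0]>0].mean(0))
```

```text
top
plane n [-0.6  0.1  0.8] tilt 35.03912950993774 yaw -14.013986746771605 4629
board rect ((-3.4918746948242188, -6.5411376953125), (232.3251190185547, 229.6678009033203), 0.2713563144207001) center [ 569.2 -199.   101. ]
25 64 141
  grp -1 28 [ 51.1 -65.8  27.1] [ 61.3 -57.2  62.3] [ 58.1 -61.3  49.6]
   world board-foot [ 604.9 -264.3  136.3]
  grp 1 113 [43.9 36.3 25.6] [69.3 60.3 63.9] [59.2 48.6 53.3]
   world board-foot [ 632.4 -157.9  137. ]
52 64 92
  grp -1 15 [ 51.1 -65.7  53.7] [ 61.  -57.2  62.3] [ 56.8 -61.5  58.3]
   world board-foot [ 603.9 -264.3  135.6]
  grp 1 77 [43.9 36.4 52. ] [67.9 59.7 63.9] [56.6 48.1 59.5]
   world board-foot [ 630.2 -157.8  135.5]
11 19 496
 rail [-60.4  -4.6  14.8] pegs collars [ 59.3 -29.2  15.1]
scene
plane n [-0.5  0.1  0.8] tilt 34.34642831080845 yaw -14.30602575156503 2732
board rect ((-40.16889190673828, -14.506210327148438), (228.89210510253906, 222.3626708984375), 0.2683066129684448) center [ 570.7 -197.2  102.6]
25 64 378
  grp -1 99 [ 14.7 -77.6  25. ] [ 23.9 -67.5  59.9] [ 19.4 -71.3  43.2]
   world board-foot [ 604.  -264.4  136.8]
  grp 1 279 [ 5.3 24.1 25. ] [30.4 49.  61.3] [23.9 39.3 44.5]
   world board-foot [ 634.9 -158.   139.4]
52 64 112
  grp -1 23 [ 14.9 -75.9  52.2] [ 23.3 -67.9  59.9] [ 18.8 -71.5  56.5]
   world board-foot [ 603.4 -264.4  136.4]
  grp 1 89 [ 5.3 26.1 52.1] [30.  48.8 61.3] [22.1 38.6 57.5]
   world board-foot [ 633.3 -158.3  138.3]
11 19 409
 rail [-95.2 -15.5  13.2] pegs collars [ 23.7 -20.3  14.7]
```

```bash
cat > go.py <<'E'
import sys,numpy as np
# usage: go.py x0 y0 z0 yaw0 x1 y1 z1 yaw1
a=list(map(float,sys.argv[1:])); d=np.array(a[4:7])-a[:3]; c,s=np.cos(a[3]),np.sin(a[3])
print("tool dx dy dz twist:",np.round([d[0]*c+d[1]*s, d[0]*s-d[1]*c, -d[2], -(a[7]-a[3])],3))
E
python3 go.py 200.83 -512 219.4 .374 531 180.3 140 0
python3 - <<'E'
from m import *
im=cv2.imread("pics/top0.png")
print(plane("top",[(288,218),(330.5,217),(333,271),(289,271)],45))
W=world("top",np.load("top0.npy")); P=box(W,(400,620),(-70,110),(38,50)); print(len(P),rect(P)); P=box(W,(430,600),(-55,90),(-3,12)); print(P[:,2].mean())
E
```

```text
tool dx dy dz twist: [ 5.60273e+02 -5.23819e+02  7.94000e+01  3.74000e-01]
[[590.3  50.5  45. ]
 [596.9 -68.1  45. ]
 [445.9 -78.   45. ]
 [442.3  42.1  45. ]]
258 (((521.7266845703125, -10.730072021484375), (150.89151000976562, 119.95797729492188), 3.9396119117736816), array([525. ,  -4.8]), np.float64(-0.12805704733111992))
2.72141130944126
```

Call:
jog_arm --deltas "40 -37 0 0.025 60; 80 -75 0 0.05 60; 120 -112 0 0.08 60; 160 -150 0 0.11 60; 200 -187 0 0.14 60; 240 -224 0 0.17 60; 280 -262 0 0.2 60; 320 -299 0 0.23 60; 360 -337 0 0.26 60; 400 -374 0 0.28 60" --squeeze 50

```text
clock: 1.35
eef_pos: [437.0, -15.9, 219.4]
eef_rot: [3.142, -0.0, 0.093]
wrist_force: [1.0, -1.6, 0.6]
finger_gap: 60.1
```

Call:
jog_arm --deltas "0 0 0 0 60; 0 0 0 0 60; 0 0 0 0 60; 0 0 0 0 60; 0 0 0 0 60; 0 0 0 0 60; 0 0 0 0 60; 0 0 0 0 60; 0 0 0 0 60; 0 0 0 0 60"

```text
clock: 2.6
eef_pos: [436.6, -17.7, 219.4]
eef_rot: [-3.142, 0.0, 0.094]
wrist_force: [0.5, -0.7, -0.4]
finger_gap: 60.2
```

```bash
python3 go.py 436.6 -17.8 219.4 .094 531 180 88 0
```

```text
tool dx dy dz twist: [ 1.12549e+02 -1.88066e+02  1.31400e+02  9.40000e-02]
```

Call:
jog_arm --deltas "22 -37 0 0.02 60; 44 -74 0 0.04 60; 68 -112 15 0.06 60; 90 -150 45 0.08 60; 112.5 -188 75 0.094 60; 112.5 -188 100 0.094 50; 112.5 -188 118 0.094 45; 112.5 -188 118 0.094 45; 112.5 -188 118 0.094 45; 112.5 -188 118 0.094 45"

```text
clock: 3.85
eef_pos: [531.5, 179.8, 102.6]
eef_rot: [-3.141, -0.002, -0.001]
wrist_force: [-0.1, 0.1, 0.2]
finger_gap: 44.8
```

Run:
```python
from h import *
for n in("top","scene"):
    im,d=optics.camera(n); np.save(f"{n}1.npy",d); x,y=(190,180) if n=="top" else (340,180)
    cv2.imwrite(f"pics/{n}1.png",cv2.resize(im[y:y+130,x:x+130,::-1],None,fx=4,fy=4,interpolation=cv2.INTER_CUBIC))
```

```text
(no output)
```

View pics/scene1.png

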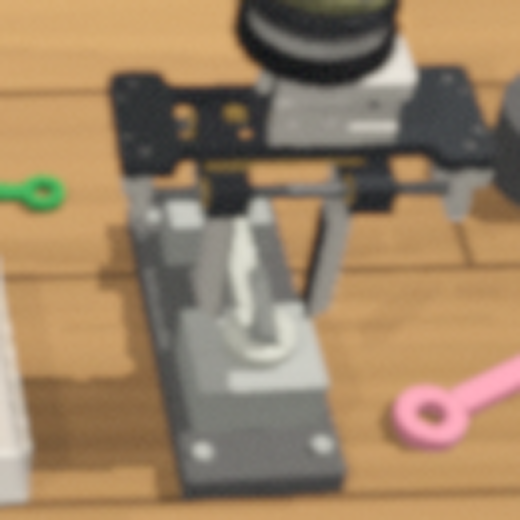

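View pics/top1.png

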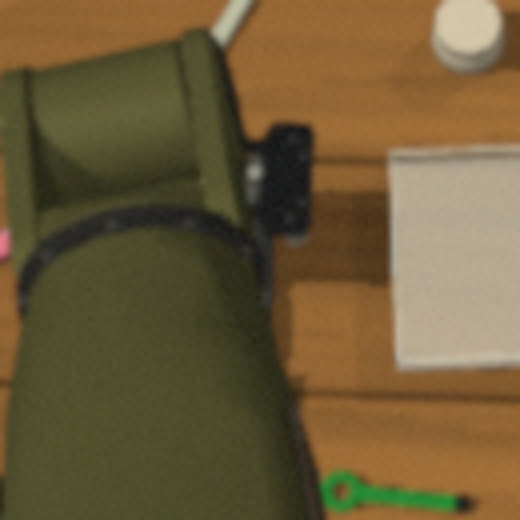

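Call:
jog_arm --deltas "0 0 7 0 45; 0 0 13.5 0 45; 0 0 13.5 0 30; 0 0 13.5 0 20; 0 0 13.5 0 5; 0 0 13.5 0 5; 0 0 13.5 0 5; 0 0 13.5 0 5; 0 0 13.5 0 5; 0 0 13.5 0 5" --squeeze 58

```text
clock: 5.2
eef_pos: [531.1, 180.1, 88.1]
eef_rot: [-3.141, -0.0, -0.0]
wrist_force: [-0.2, 3.0, 3.6]
finger_gap: 8.9
```

Call:
jog_arm --deltas "0 0 0 -0.08 5; 0 0 -1 -0.16 5; 0 0 -1 -0.25 5; 0 0 -2 -0.34 5; 0 0 -2 -0.43 5; 0 0 -3 -0.5 5; 0 0 -4 -0.56 5; 0 0 -4 -0.56 5; 0 0 -5 -0.56 5; 0 0 -5 -0.56 5"

```text
clock: 6.45
eef_pos: [530.4, 179.7, 91.3]
eef_rot: [-3.141, 0.002, 0.56]
wrist_force: [4.1, 4.2, -14.0]
finger_gap: 9.6
```

```bash
cat > snap.py <<'E'
import sys
from h import *
n,k,x,y,w,h,s=sys.argv[1],sys.argv[2],*map(int,sys.argv[3:8])
im,d=optics.camera(n); np.save(f"{n}{k}.npy",d); np.save(f"{n}{k}im.npy",im)
cv2.imwrite(f"pics/{n}{k}.png",cv2.resize(im[y:y+h,x:x+w,::-1],None,fx=s,fy=s,interpolation=cv2.INTER_CUBIC))
E
python3 snap.py scene 2 360 200 90 90 6
```

```text
(no output)
```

View pics/scene2.png

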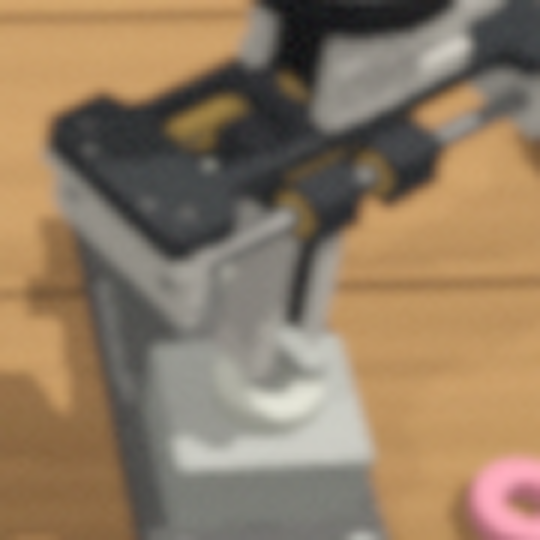

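Call:
jog_arm --deltas "0 0 -1 0.12 5; 0 0 -2 0.24 5; 0 0 -3 0.36 5; 0 0 -4 0.48 5; 0 0 -5 0.6 5; 0 0 -6 0.72 5; 0 0 -7 0.84 5; 0 0 -8 0.94 5; 0 0 -9 1.03 5; 0 0 -10 1.03 5"

```text
clock: 7.75
eef_pos: [530.3, 179.5, 101.5]
eef_rot: [3.14, 0.002, -0.47]
wrist_force: [2.1, 1.0, -13.9]
finger_gap: 9.0
```

```bash
python3 -c "
from cell import manip;print(manip.read_state()['joints'])"
python3 snap.py scene 3 360 200 90 90 6
```

```text
[ 2.61143207e-01  4.46424673e-01  1.61181185e+00 -3.40414050e-04
  1.08611788e+00  2.30183153e+00]
```

View pics/scene3.png

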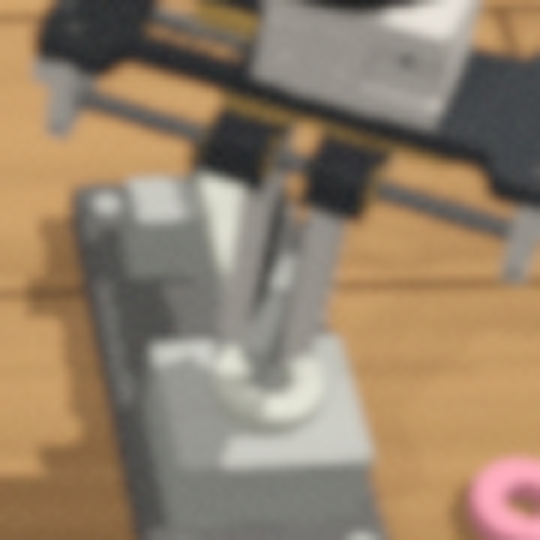

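Call:
jog_arm --deltas "0 0 0 0 5; 0 0 -1 0 5; 0 0 -2 -0.1 5; 0 0 -4 -0.22 5; 0 0 -6 -0.34 5; 0 0 -8 -0.46 5; 0 0 -10 -0.58 5; 0 0 -12 -0.7 5; 0 0 -14 -0.8 5; 0 0 -16 -0.9 5"

```text
clock: 9.05
eef_pos: [531.7, 180.1, 120.4]
eef_rot: [3.141, -0.002, 0.434]
wrist_force: [-0.3, 0.5, -0.9]
finger_gap: 9.3
```

Call:
jog_arm --deltas "0 0 -3 0.1 5; 0 0 -6 0.2 5; 0 0 -10 0.3 5; 0 0 -16 0.4 5; 0 0 -22 0.4 5; 0 0 -28 0.4 5; 0 0 -34 0.4 5; 0 0 -40 0.4 5; 0 0 -46 0.4 5; 0 0 -50 0.4 5"

```text
clock: 10.3
eef_pos: [531.1, 179.9, 169.4]
eef_rot: [-3.142, -0.0, 0.03]
wrist_force: [0.2, -1.0, -1.0]
finger_gap: 9.5
```

```bash
python3 snap.py scene 4 350 150 110 130 5
```

```text
(no output)
```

View pics/scene4.png

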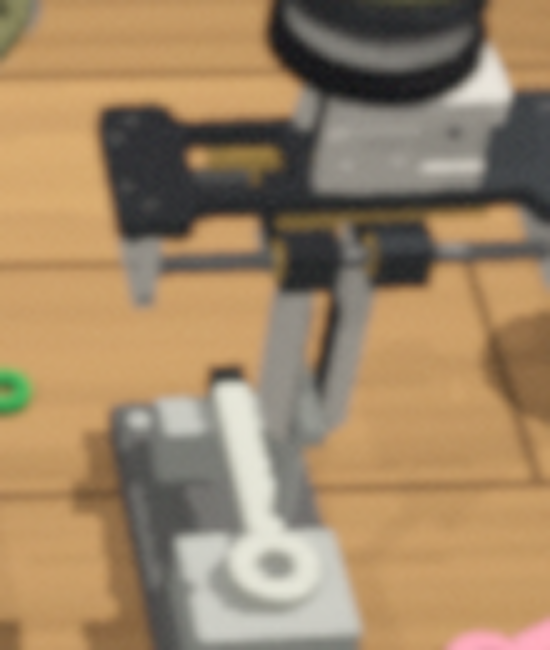

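Run:
```python
from m import *
print(proj("scene",[(531,180,101),(531,180,165),(531,180,55)]))
W=world("scene",np.load("scene4.npy"))
P=box(W,(500,560),(160,200),(72,200))
for z in range(72,200,8):
    q=P[(P[:,2]>=z)&(P[:,2]<z+8)]
    if len(q):print(z,len(q),q.min(0),q.max(0))
```

```text
[[406.  252.7]
 [410.3 231.3]
 [403.2 266.8]]
96 1 [531.  173.2 103.3] [531.  173.2 103.3]
104 15 [529.9 173.1 104. ] [535.6 182.7 111.9]
112 10 [529.7 174.1 113. ] [534.9 181.6 118.7]
120 14 [531.1 172.9 120.3] [536.4 180.5 127.8]
128 13 [531.  173.3 128.1] [535.2 182.3 135.9]
136 12 [529.2 173.1 136. ] [536.4 181.  143.8]
144 9 [532.2 173.8 144.5] [536.  179.8 150.6]
152 8 [533.8 168.9 154.5] [540.6 189.3 159.2]
160 29 [527.8 161.  160.7] [554.5 193.9 167.9]
168 87 [518.4 160.5 168.2] [556.3 192.9 176. ]
176 77 [515.9 160.8 176. ] [555.7 196.2 183.8]
184 54 [523.8 160.4 184.2] [541.7 196.4 191.7]
192 55 [519.5 160.3 192. ] [542.2 195.4 199.6]
```

Call:
jog_arm --deltas "-1 20 0 0 5; -4 60 0 0 5; -8 105 0 0 5; -12 150 10 0 5; -15 185 35 0 5; -15.5 191 60 0 5; -15.5 191 82 0 5; -15.5 191 92 0 5; -15.5 191 92.5 0 5; -15.5 191 92.5 0 5"

```text
clock: 11.6
eef_pos: [521.6, -11.5, 77.2]
eef_rot: [3.141, -0.001, 0.03]
wrist_force: [0.5, 0.7, -0.9]
finger_gap: 9.3
```

```bash
python3 snap.py scene 5 250 180 150 150 4
```

```text
(no output)
```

View pics/scene5.png

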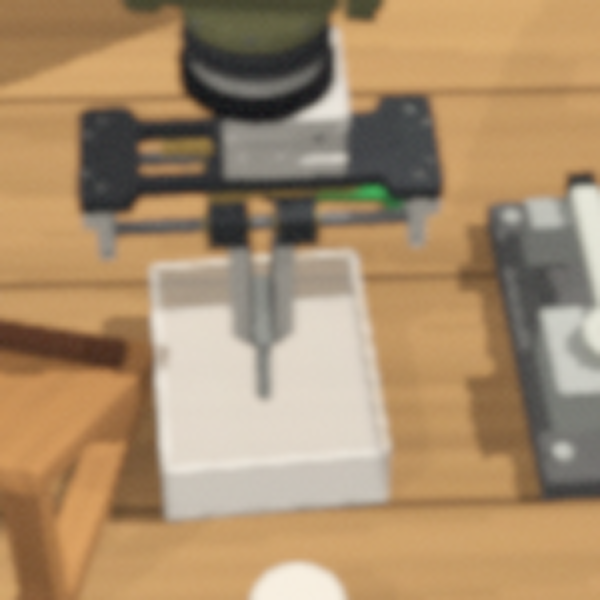

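Call:
jog_arm --deltas "0 0 1.5 0 5; 0 0 3 0 5; 0 0 3 0 5; 0 0 3 0 14; 0 0 3 0 24; 0 0 3 0 40; 0 0 3 0 40; 0 0 -20 0 40; 0 0 -55 0 40; 0 0 -90 0 40"

```text
clock: 12.9
eef_pos: [521.1, -11.4, 167.5]
eef_rot: [-3.142, 0.0, 0.03]
wrist_force: [-0.7, -0.1, -0.2]
finger_gap: 40.0
```

```bash
python3 snap.py scene 6 250 180 150 150 4
```

```text
(no output)
```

View pics/scene6.png

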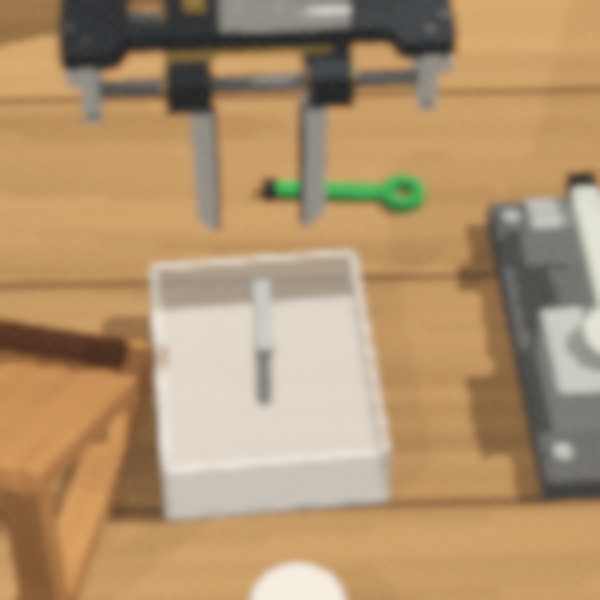

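```bash
python3 snap.py scene 7 360 200 80 100 6; python3 snap.py top 7 190 190 120 120 5
python3 - <<'E'
from m import *
for n in("top","scene"):
    W=world(n,np.load(f"{n}7.npy")); print(n)
    P=box(W,(380,600),(130,240),(62.5,71)); print("lever",len(P),rect(P),P.max(0),P.min(0))
    for lo,hi in ((400,430),(430,460),(460,490),(490,505)):
        q=box(W,(lo,hi),(130,240),(62.5,71)); print(len(q),np.median(q[:,0]),(q[:,1].min()+q[:,1].max())/2,np.median(q[:,1]))
    q=box(W,(505,570),(130,240),(62.5,71)); print("eye",cv2.minEnclosingCircle(q[:,:2].astype(np.float32)))
E
```

```text
top
lever 351 (((477.2079162597656, 177.9793243408203), (142.1361846923828, 38.609867095947266), 5.990527153015137), array([483.5, 181.2]), np.float64(0.03052165914301254)) [548.6 203.   71. ] [405.9 164.2  62.6]
54 416.4982734861902 179.13632673866346 179.16868277252127
63 443.9727515907691 180.1697105435216 180.29831907060253
62 474.7922006737145 181.4530880999299 180.7161387015688
32 497.72454199778167 182.1690380948291 182.08870771130688
eye ((527.3836669921875, 183.62509155273438), 22.2701358795166)
scene
lever 422 (((476.8564453125, 173.81211853027344), (145.66964721679688, 39.04682922363281), 6.725777626037598), array([488.4, 178.7]), np.float64(0.025968648426626415)) [549.3 200.1  70.8] [402.6 160.7  62.6]
58 415.98147299430224 177.20977243267055 176.881694612754
67 444.7928488317924 177.5795737400851 177.11159346458962
72 476.20553746038274 178.65764021298904 178.52164251561857
35 498.5341926537523 179.61960087122043 178.43352466946394
eye ((526.7407836914062, 179.6695556640625), 22.631982803344727)
```

View pics/top7.png

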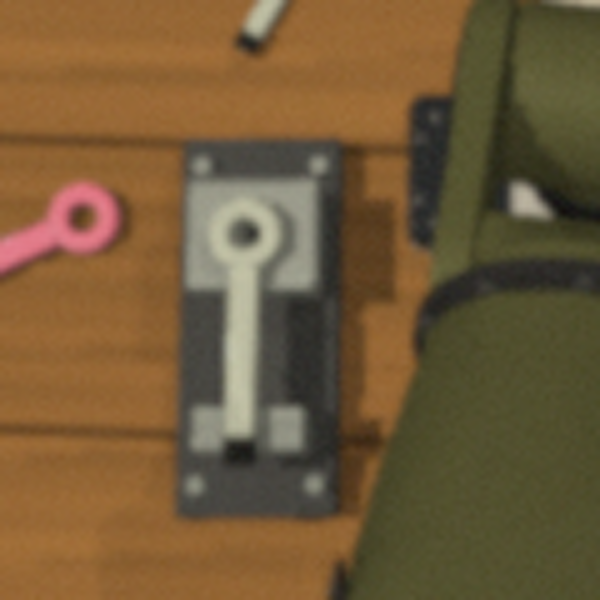

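```bash
python3 go.py 521.1 -11.4 167.5 .03 483 180.1 64 .035
```

```text
tool dx dy dz twist: [-3.23390e+01 -1.92557e+02  1.03500e+02 -5.00000e-03]
```

Call:
jog_arm --deltas "-8 -45 0 0 40; -16 -90 0 0 40; -24 -140 0 0 40; -32 -185 10 -0.005 40; -32.3 -192.5 40 -0.005 40; -32.3 -192.5 70 -0.005 40; -32.3 -192.5 95 -0.005 40; -32.3 -192.5 103.5 -0.005 40; -32.3 -192.5 103.5 -0.005 40; -32.3 -192.5 103.5 -0.005 40"

```text
clock: 14.3
eef_pos: [483.6, 180.1, 63.7]
eef_rot: [-3.141, -0.001, 0.035]
wrist_force: [1.3, 0.1, 0.1]
finger_gap: 40.2
```

```bash
python3 snap.py scene 8 340 180 120 120 5
```

```text
(no output)
```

View pics/scene8.png

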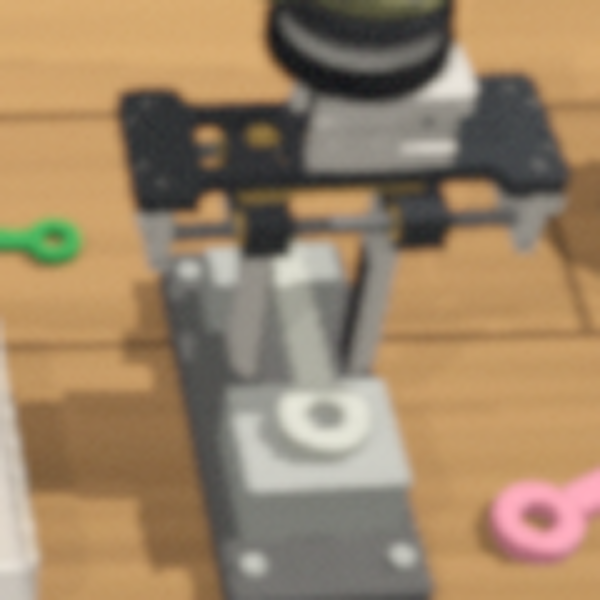

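Fingers straddle the handle in the gap, at crop (240–370, 370). Close and lift.

Call:
jog_arm --deltas "0 0 0 0 25; 0 0 0 0 10; 0 0 0 0 10; 0 0 0 0 10; 0 0 0 0 10; 0 0 -5 0 10; 0 0 -20 0 10; 0 0 -45 0 10; 0 0 -80 0 10; 0 0 -110 0 10" --squeeze 30

```text
clock: 15.6
eef_pos: [483.3, 180.0, 175.2]
eef_rot: [-3.141, -0.001, 0.035]
wrist_force: [0.2, -0.1, -1.0]
finger_gap: 15.8
```

```bash
python3 snap.py scene 9 320 120 150 140 5
python3 - <<'E'
from m import *
from cell import manip; print(manip.read_state()['eef_pos'],manip.read_state()['finger_gap'])
W=world("scene",np.load("scene9.npy"))
P=box(W,(495,570),(150,210),(130,215)); print(len(P))
k=P[P[:,2]<195]; 
for x in range(495,560,8):
    q=k[(k[:,0]>=x)&(k[:,0]<x+8)]; 
    if len(q): print(x,len(q),np.median(q[:,2]),q[:,1].min(),q[:,1].max())
P=box(W,(400,470),(150,210),(110,215))
for x in range(400,470,8):
    q=P[(P[:,0]>=x)&(P[:,0]<x+8)]; 
    if len(q): print(x,len(q),np.median(q[:,2]),q[:,1].min(),q[:,1].max())
E
```

```text
[484.6 180.4 179. ] 15.702539801120272
328
495 24 178.76366192999052 166.12781075980064 184.98286652772074
503 23 178.5306157931584 169.77249662351056 185.05812590348498
511 38 178.78255794325858 165.76657293136844 191.2443373630082
519 70 178.00980071888432 160.33108037450333 200.45787419681082
527 37 178.40894688758038 159.56486222401594 199.73082510056108
535 71 178.30197359155784 161.31758753996976 199.7986268793729
543 65 175.43960384669415 165.4274024160123 195.02825488167093
400 7 177.89128209410336 166.6970001188197 172.29548193463768
408 9 178.7958671166007 166.49287841967663 170.69266881810938
416 7 176.68231911696972 166.65947736514633 169.5827603157847
424 5 176.2626057038599 167.01543427998266 169.06367528510222
440 1 179.28578093918782 182.86376441731724 182.86376441731724
448 3 178.732902718306 182.02613977750497 184.03118609062994
456 6 179.59484009965632 177.89512088667811 182.88435076869263
464 8 178.91813383349785 177.06667471725854 184.1004571548374
```

View pics/scene9.png

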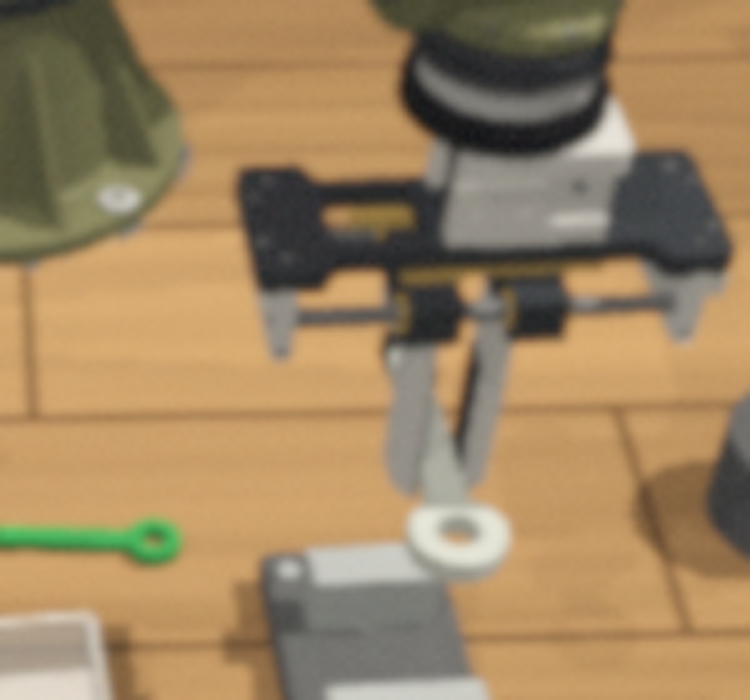

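```bash
python3 go.py 483 180.1 174 .035 526.4 -244.5 215 -.246
```

```text
tool dx dy dz twist: [ 2.85150e+01  4.25859e+02 -4.10000e+01  2.81000e-01]
```

Call:
jog_arm --deltas "0 10 -20 0 10; 2 40 -46 0.02 10; 5 80 -50 0.05 10; 9 125 -50 0.08 10; 12 170 -50 0.11 10; 15 215 -50 0.14 10; 18 260 -50 0.17 10; 20 300 -50 0.2 10; 23 340 -50 0.23 10; 25 370 -50 0.25 10"

```text
clock: 16.9
eef_pos: [520.9, -190.5, 223.1]
eef_rot: [3.142, -0.0, -0.217]
wrist_force: [0.5, -0.1, -1.0]
finger_gap: 15.6
```

Call:
jog_arm --deltas "0.9 14 0 0.01 10; 1.8 28 0 0.02 10; 2.7 42 0 0.03 10; 3.5 52 5 0.031 10; 3.5 56 9 0.031 10; 3.5 56 9 0.031 10; 3.5 56 9 0.031 10; 3.5 56 9 0.031 10; 3.5 56 9 0.031 10; 3.5 56 9 0.031 10"

```text
clock: 18.15
eef_pos: [512.6, -244.3, 214.0]
eef_rot: [3.142, -0.0, -0.246]
wrist_force: [-0.1, -0.5, -1.3]
finger_gap: 15.7
```

```bash
python3 snap.py scene 10 110 140 200 150 4;python3 snap.py top 10 300 150 160 150 4; python3 -c "
from cell import manip;s=manip.read_state();print(s['joints'],s['eef_pos'])"
```

```text
[-5.09311486e-01  3.43871269e-01  1.47605429e+00 -1.79474108e-05
  1.32167471e+00  1.30759290e+00] [ 512.53975759 -244.31503017  213.95789267]
```

View pics/scene10.png

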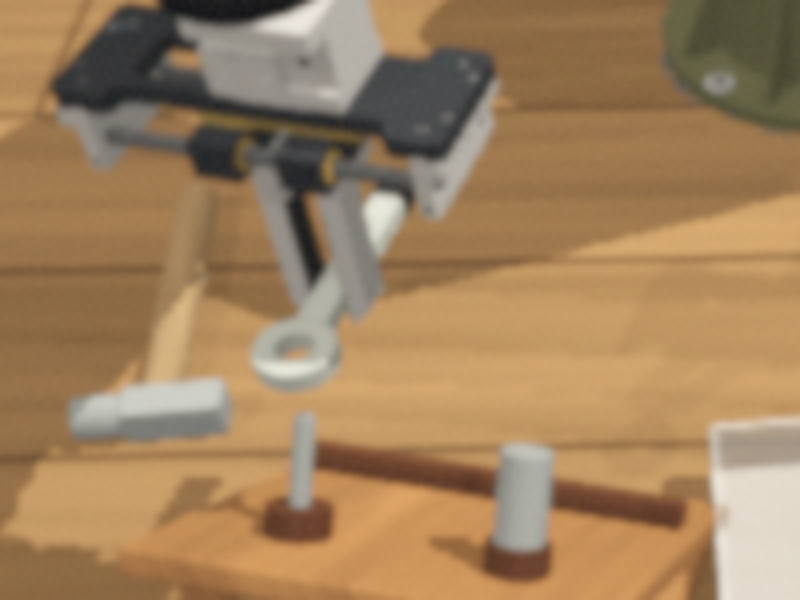

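View pics/top10.png

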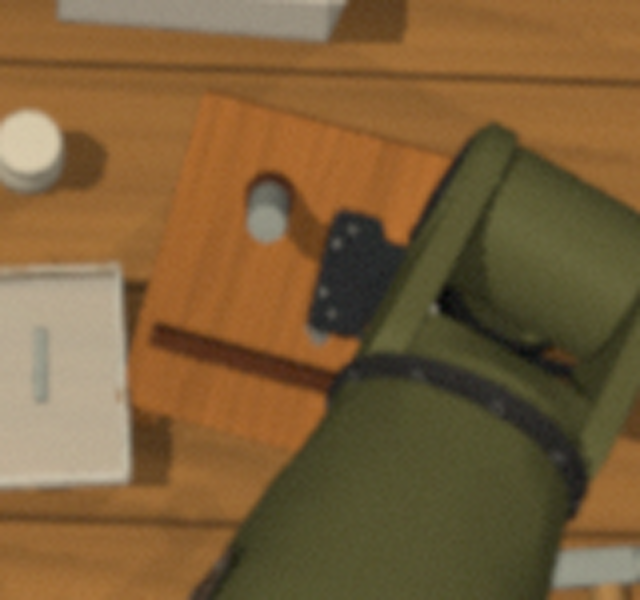

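Run:
```python
from m import *
W=world("scene",np.load("scene10.npy"))
P=box(W,(510,600),(-310,-200),(196,222)); 
f=np.array([np.cos(.246),-np.sin(.246)]); g=np.array([-f[1],f[0]]); T=np.array([512.6,-244.3])
a=np.c_[(P[:,:2]-T)@f,(P[:,:2]-T)@g,P[:,2]]
e=a[a[:,0]>24]; print(len(e),e.min(0),e.max(0))
t=e[e[:,2]>211]; print(len(t),t.min(0),t.max(0),np.median(t[:,2]))
for x in range(24,70,6):
    q=a[(a[:,0]>=x)&(a[:,0]<x+6)]; print(x,len(q),q[:,1].min(),q[:,1].max(),q[:,2].max(),np.median(q[:,2]))
# peg tip fresh
P=box(W,(540,640),(-300,-230),(155,192)); 
for z in range(155,192,6):
    q=P[(P[:,2]>=z)&(P[:,2]<z+6)]
    if len(q): print(z,len(q),q.mean(0),(q.min(0)+q.max(0))/2)
```

```text
326 [ 24.1 -19.5 205.1] [ 66.7  19.7 220.4]
280 [ 24.1 -19.5 211. ] [ 66.7  19.7 220.4] 216.90352139147046
24 24 -8.707147343818743 7.08818561869567 219.01267257465608 217.14751035209764
30 38 -16.577735979007823 13.620510461313161 219.44065028927105 217.23154258646784
36 57 -17.07151143286508 17.78304273117043 218.76234893562375 216.21912202259813
42 41 -19.017567956646285 19.74760301368417 220.438857075646 216.3829389346514
48 37 -19.518330452893693 18.37011157158408 219.21727616714634 217.16454681764054
54 59 -17.478298222927013 17.242380113545178 219.99604582329647 216.91271269814712
60 65 -14.279526905820523 13.389478399524497 218.90650886452136 213.56474854617642
66 5 -4.650955172226097 1.5541144221295546 217.87091655100457 215.2076771351985
155 80 [ 619.1 -268.6  157.6] [ 612.1 -268.6  158.1]
161 47 [ 620.  -277.9  163.2] [ 610.2 -277.8  163.5]
167 25 [ 581.4 -258.1  169.9] [ 580.8 -258.6  169.9]
173 19 [ 577.4 -258.3  175.8] [ 576.6 -258.   176. ]
179 24 [ 573.2 -256.5  182.3] [ 572.6 -257.2  182.1]
185 3 [ 573.1 -256.4  186.6] [ 573.  -256.3  186.5]
```

Call:
jog_arm --deltas "4 -1 0 0 10; 8 -2 0 0 10; 12.4 -3 0 0 10; 12.4 -3 5 0 10; 12.4 -3 10 0 10; 12.4 -3 14 0 10; 12.4 -3 18 0 10; 12.4 -3 20 0 10; 12.4 -3 20 0 10; 12.4 -3 20 0 10" --squeeze 15

```text
clock: 19.5
eef_pos: [525.3, -244.5, 194.1]
eef_rot: [3.142, -0.0, -0.246]
wrist_force: [0.6, -0.6, -1.6]
finger_gap: 15.7
```

```bash
python3 snap.py scene 11 110 160 150 120 5
```

```text
(no output)
```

View pics/scene11.png

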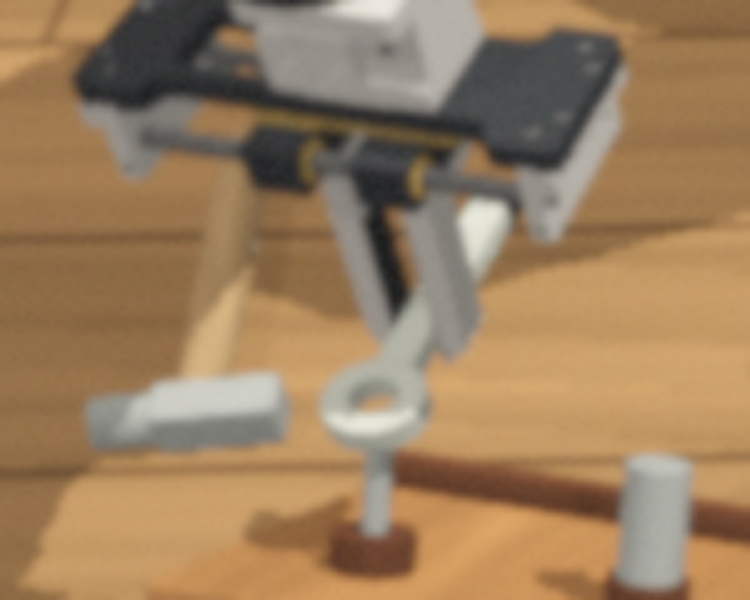

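Call:
jog_arm --deltas "0 -1 0 0 10; 0.3 -1 2 0 10; 0.8 -1 4 0 10; 1.5 -1 6 0 10; 2.2 -1 8 0 10; 2.9 -1 10 0 10; 3.6 -1 12 0 10; 3.6 -1 12 0 10; 3.6 -1 12 0 10; 3.6 -1 12 0 10" --squeeze 12

```text
clock: 20.8
eef_pos: [529.0, -244.4, 182.0]
eef_rot: [3.142, -0.0, -0.246]
wrist_force: [-0.4, -0.0, -0.8]
finger_gap: 15.6
```

```bash
python3 snap.py scene 12 110 160 150 120 5
```

```text
(no output)
```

View pics/scene12.png

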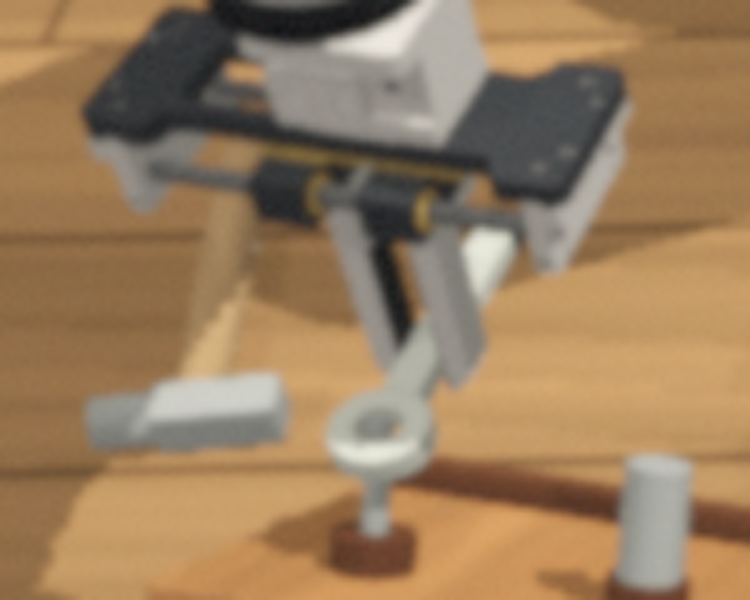

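Call:
jog_arm --deltas "0.8 0 2 0 10; 1.6 0 4 0 10; 2.4 0 6 0 10; 3.2 0 8 0 10; 4 0 10 0 10; 4.9 0 12 0 10; 5.8 0 14 0 10; 6.6 0 15.5 0 10; 7.4 0 17 0 10; 7.4 0 17 0 10" --squeeze 8

```text
clock: 22.1
eef_pos: [536.4, -246.2, 164.8]
eef_rot: [-3.142, -0.0, -0.246]
wrist_force: [-0.6, -0.9, -1.7]
finger_gap: 15.9
```

```bash
python3 snap.py scene 13 110 160 150 120 5
```

```text
(no output)
```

View pics/scene13.png

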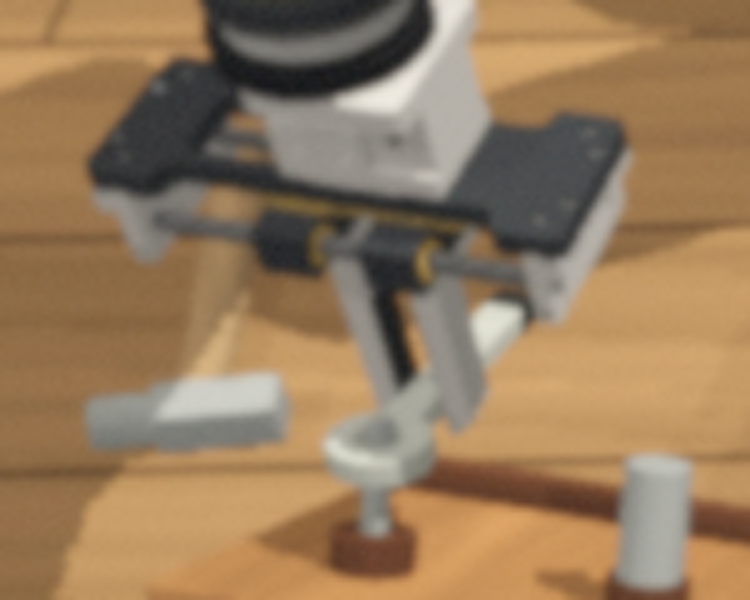

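```bash
cat > lev.py <<'E'
import sys
from m import *
W=world("scene",np.load(f"scene{sys.argv[1]}.npy")); im=np.load(f"scene{sys.argv[1]}im.npy")
x0,y0=map(float,sys.argv[2:4])
f=np.array([np.cos(.246),-np.sin(.246)]); g=np.array([-f[1],f[0]]); T=np.array([x0,y0])
X=W.reshape(-1,3); a=np.c_[(X[:,:2]-T)@f,(X[:,:2]-T)@g,X[:,2]]
sl=135.5+(( (X[:,:2]-np.array([603.3,-264]))@f))*.70+22   # above board+collar
for x in range(-84,76,8):
    k=(a[:,0]>=x)&(a[:,0]<x+8)&(abs(a[:,1])<21)&(a[:,2]>sl)&(a[:,2]<sl+70)
    if k.sum()>2: print(x,k.sum(),"z med %.1f max %.1f"%(np.median(a[k,2]),a[k,2].max()),"y",a[k,1].min(),a[k,1].max())
E
python3 lev.py 13 536.4 -246.2
```

```text
-44 4 z med 149.9 max 152.6 y 6.326797852100715 7.1955998065536315
-36 6 z med 150.7 max 158.1 y 4.988099752829887 7.063080422297881
-12 18 z med 168.3 max 175.6 y -9.67144561029919 19.283071376227287
-4 38 z med 169.7 max 179.3 y -10.25526266802922 19.49974666027447
4 135 z med 172.1 max 185.4 y -20.80800826934877 19.427440511674465
12 22 z med 173.1 max 176.4 y -6.881450912929028 7.741761970134505
20 25 z med 175.9 max 178.3 y -11.181896792336543 10.909314843324317
28 43 z med 178.6 max 186.0 y -19.090190319497083 17.45522261641091
36 69 z med 180.8 max 187.5 y -18.22339499859415 18.687983186033414
44 54 z med 182.6 max 185.6 y -19.074511925606306 18.397060974096135
52 121 z med 179.9 max 187.6 y -16.196965585900372 18.897268911499413
60 19 z med 178.2 max 185.5 y -7.535237910016903 2.6158477374257916
```

Call:
jog_arm --deltas "2.2 0 3.6 0 10; 4.4 0 7.2 0 10; 6.6 0 10.8 0 10; 8.8 0 14.4 0 10; 11 0 18 0 10; 13.2 0 21.6 0 10; 15.4 0 25.2 0 10; 17.6 0 28.8 0 10; 19.8 0 31.5 0 10; 20.5 0 33 0 10" --squeeze 8

```text
clock: 23.4
eef_pos: [556.2, -251.2, 131.8]
eef_rot: [-3.142, 0.0, -0.246]
wrist_force: [-0.4, 0.3, -0.1]
finger_gap: 15.8
```

```bash
python3 snap.py scene 14 110 160 150 120 5; python3 -c "
from cell import manip;s=manip.read_state();print(s['eef_pos'],s['wrist_force'])"; python3 lev.py 14 556.4 -251
```

```text
[ 556.21890663 -251.20104547  131.6773004 ] [-0.65378087 -0.08352942 -0.48435257]
-76 4 z med 92.2 max 94.4 y -2.960593046340313 1.6724933062701648
-68 22 z med 94.5 max 99.2 y -9.20971424542206 7.18188362606301
-60 18 z med 99.1 max 104.2 y -7.785624228454727 6.430941283210624
-52 15 z med 104.3 max 108.0 y -2.2382253843648074 6.7722376426480935
-44 14 z med 109.8 max 114.4 y -2.5199079110091454 7.027566896543603
-36 12 z med 112.0 max 117.8 y 1.1701582590499637 7.20230744890052
-12 58 z med 156.3 max 187.4 y -10.810104445847392 19.55512718369601
-4 91 z med 154.3 max 194.8 y -10.666354717587343 19.76821832854169
4 254 z med 170.2 max 199.9 y -20.929520484192423 20.185604907267592
12 39 z med 179.1 max 187.6 y -6.798529919024321 7.158392906864244
20 58 z med 170.9 max 183.1 y -13.977028855095023 16.926155585179732
28 62 z med 159.4 max 172.5 y -18.903968753492126 18.742073082698482
36 41 z med 161.0 max 166.0 y -16.176057244406728 18.828653078733414
44 70 z med 165.3 max 168.9 y -14.272188134598872 15.021401121306038
52 21 z med 162.7 max 168.8 y -10.39775573698691 8.748376234754408
```

View pics/scene14.png

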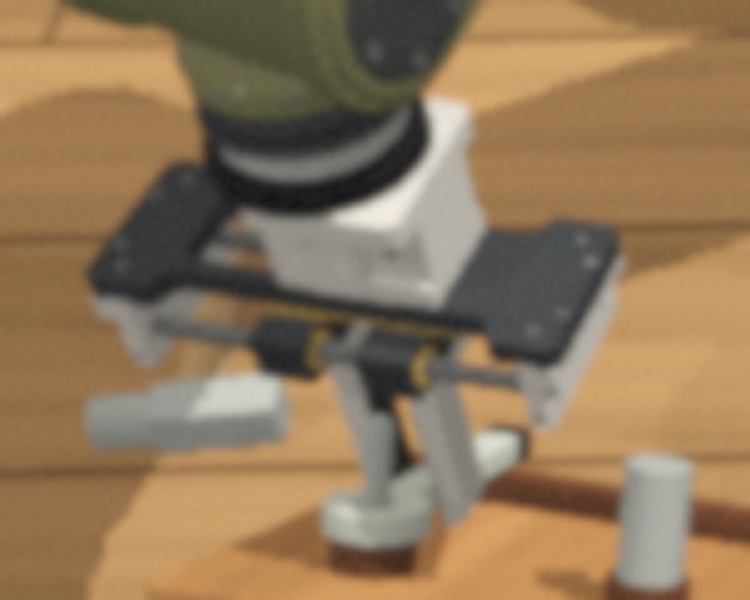

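Call:
jog_arm --deltas "1 0 1.5 0 10; 1.8 0 3 0 10; 1.8 0 3 0 10; 1.8 0 3 0 18; 1.8 0 3 0 26; 1.8 0 3 0 32; 1.8 0 3 0 32; 1.8 0 3 0 32; 1.8 0 -5 0 32; 1.8 0 -15 0 32"

```text
clock: 24.7
eef_pos: [557.9, -251.6, 147.7]
eef_rot: [3.142, -0.0, -0.246]
wrist_force: [0.2, 0.6, 0.8]
finger_gap: 32.2
```

```bash
python3 snap.py scene 15 110 160 150 120 5; python3 lev.py 15 557.4 -251.5
```

```text
-76 11 z med 85.6 max 87.8 y -5.658621846030218 7.008917770774073
-68 18 z med 88.9 max 93.0 y -9.621992044726534 7.174910468000212
-60 13 z med 94.2 max 99.5 y -2.582973484833754 6.849575628530029
-52 9 z med 99.4 max 102.9 y 3.2634222532625565 7.687550921792656
-44 6 z med 101.1 max 104.1 y 5.582933823387854 6.870027841275189
-20 4 z med 122.8 max 126.8 y -8.919610982406525 -1.0019365195969716
-12 19 z med 163.4 max 189.4 y -18.376753394843654 5.243849011498316
-4 45 z med 170.0 max 195.3 y -18.42529319410084 8.554100835418765
4 139 z med 172.7 max 200.9 y -20.958539629994398 20.699257477020158
12 46 z med 179.2 max 186.4 y -16.744959867706164 20.011001346178315
20 64 z med 168.3 max 178.9 y -18.18595773272304 18.479237742638762
28 58 z med 159.4 max 172.7 y -18.344919605000193 19.52341619744605
36 67 z med 161.3 max 166.5 y -16.768516652821905 18.190053340986253
44 38 z med 159.9 max 165.5 y -11.929239645415683 13.469596763754387
```

View pics/scene15.png

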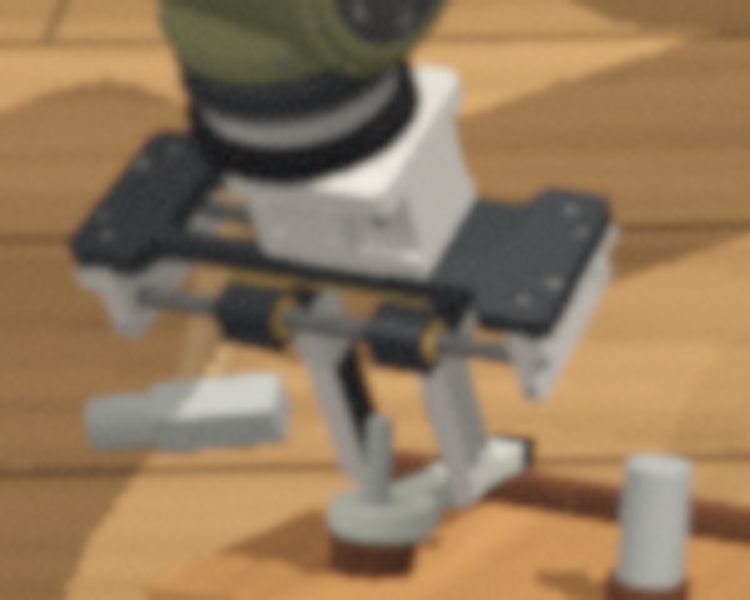

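Call:
jog_arm --deltas "0 0 -10 0 32; 0 0 -25 0 32; 0 0 -45 0 32; 0 0 -70 0 32; 0 0 -95 0 32; -20 0 -100 0 32; -55 0 -100 0 32; -95 0 -100 0 32; -130 0 -100 0 32; -150 0 -100 0 32"

```text
clock: 26.0
eef_pos: [411.2, -214.7, 248.1]
eef_rot: [3.141, -0.001, -0.246]
wrist_force: [0.3, -0.1, 0.0]
finger_gap: 31.8
```

```bash
python3 snap.py scene 16 110 160 250 200 3; python3 snap.py top 16 270 150 180 150 4;  python3 - <<'E'
from m import *
foot=np.array([603.5,-264,135.5]); y=-.246; a=np.radians(35)
ex=np.array([np.cos(a)*np.cos(y),np.cos(a)*np.sin(y),np.sin(a)]); n=np.array([-np.sin(a)*np.cos(y),-np.sin(a)*np.sin(y),np.cos(a)]); ey=np.cross(n,ex)
for c in("scene","top"):
    X=world(c,np.load(f"{c}16.npy")).reshape(-1,3)-foot; b=np.c_[X@ex,X@ey,X@n]
    print(c)
    for u in range(-132,28,8):
        k=(b[:,0]>=u)&(b[:,0]<u+8)&(abs(b[:,1])<24)&(b[:,2]>21)&(b[:,2]<36)
        if k.sum()>2: print(u,k.sum(),"h %.1f"%np.median(b[k,2]),"y %.1f %.1f"%(b[k,1].min(),b[k,1].max()))
    k=(abs(b[:,0])<30)&(abs(b[:,1])<30)&(b[:,2]>23)&(b[:,2]<31); print("eye",cv2.minEnclosingCircle(b[k][:,:2].astype(np.float32)))
E
```

```text
scene
-132 8 h 27.4 y -3.8 8.1
-124 14 h 27.3 y -8.4 8.2
-116 10 h 27.1 y -6.8 9.3
-108 12 h 27.3 y -6.7 7.4
-100 9 h 27.3 y -6.7 8.3
-92 11 h 27.1 y -4.1 7.7
-84 12 h 27.2 y -6.4 8.5
-76 14 h 27.1 y -6.1 8.0
-68 13 h 27.2 y -7.4 8.1
-60 12 h 27.1 y -3.7 7.9
-52 13 h 25.9 y -6.4 8.5
-44 14 h 27.4 y -6.1 7.9
-36 11 h 27.4 y -5.0 7.7
-28 9 h 27.3 y -6.2 7.1
-20 18 h 27.3 y -3.1 17.1
-12 16 h 26.8 y -12.8 18.9
-4 51 h 28.1 y -16.6 20.2
4 49 h 25.5 y -15.9 18.5
12 29 h 25.6 y -8.1 13.6
eye ((-7.281405925750732, 0.8887789249420166), 23.13767433166504)
top
-132 5 h 27.0 y 4.8 8.6
-124 8 h 26.3 y 2.4 9.2
-116 7 h 25.5 y 2.0 8.2
-108 11 h 28.2 y -0.4 7.5
-100 13 h 26.1 y -3.2 8.6
-92 12 h 26.8 y -3.3 8.3
-84 16 h 26.5 y -6.4 8.7
-76 18 h 27.5 y -5.7 8.5
-68 19 h 25.9 y -7.5 8.4
-60 15 h 26.5 y -7.3 8.3
-52 19 h 26.6 y -7.2 8.7
-44 20 h 27.1 y -5.5 8.8
-36 18 h 26.4 y -5.9 8.4
-28 20 h 26.5 y -9.8 9.0
-20 30 h 27.3 y -15.0 16.8
-12 26 h 27.6 y -18.3 19.4
-4 33 h 26.1 y -16.9 20.0
4 36 h 26.9 y -14.7 17.5
12 13 h 24.9 y -9.9 8.9
eye ((-7.004419803619385, 1.3187580108642578), 22.57564353942871)
```

View pics/scene16.png

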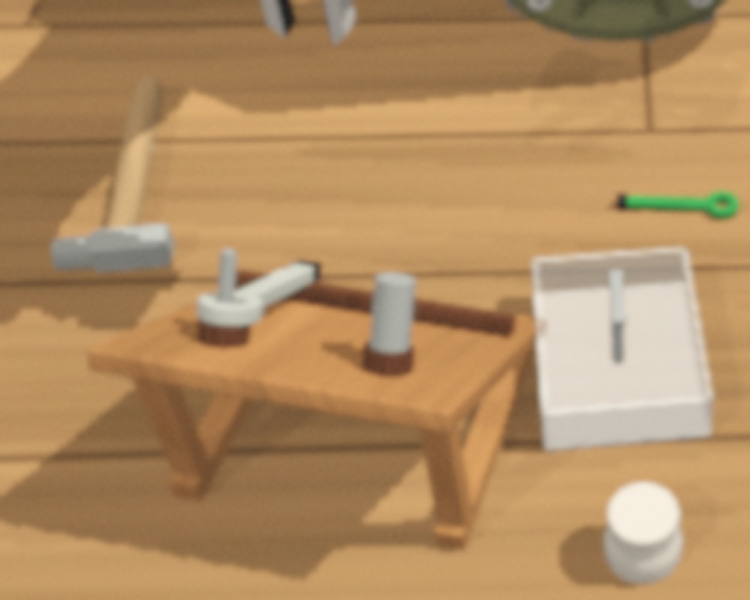

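View pics/top16.png

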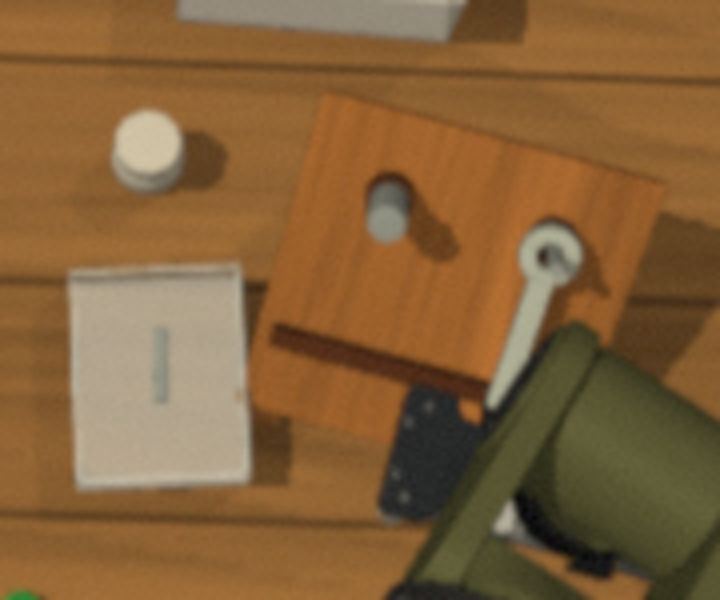

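```bash
python3 -c "
from cell import workorder,manip;print(workorder.sign_off(),manip.read_state()['clock'])"
```

```text
the job is handed in; nothing more can be done
the job is handed in; nothing more can be done
```

The job is done and handed in at about 26 s of the 64 s allowed; the hand-in reports no verdict.

- **Pin:** I gripped the T-bar and twisted it about 30° anticlockwise, then about 30° clockwise, while pulling up with about 14 N. It came free on the next turn back. I set it in the clear tray and let go. It stands upright there; the last views of it from both cameras show it standing inside the tray.
- **Lever:** I lifted it off the jig, threaded its eye over the slim peg and lowered it until it tilted down onto the collar and rail, then let go and backed the arm away.

My last checks, from both depth cameras:

- **Lever seat:** its top lies about 27 mm above the board from eye to tail, which matches the 15 mm collar and rail plus the lever's 12 mm thickness. So it lies flat. By my estimate the eye's centre is about 4 mm down the slope from the peg axis, within the hole's play and the 10 mm limit. A raw circle fit in both views gave about 7 mm, but that includes part of the handle.
- **Bystanders:** the tray, jar and hammer look undisturbed in the last pictures. The steel block was outside those crops, and the arm never went near it.
- **Disagreement:** the two cameras differed by 1–4 mm sideways when locating the lever and jig. I used averages, and the grasps and the fit on the peg worked with them.

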